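# Wind down and pin the vial hold-down

### The job

Turn the crank clockwise (seen from above) to wind the brass collar of the vial hold-down down into its fork, until the collar's top is flush with the fork's top and its cross hole lines up with the holes in the fork; the crank arm then points straight away from the red-knobbed locking pin. Then push the locking pin fully home through fork and collar, and let go. Leave the loose things around the station where they are.

Things in the scene. Friction and masses are not known exactly. Their poses are not given: they have to be found in the camera images.
- station: Fixed vial hold-down station: aluminium base 160 x 210 x 12 mm, nest of teal-capped vials, four columns, grey bridge plate with its top 142 mm above the table. Origin on the table, on the vertical spindle axis; z up; the locking pin lies on the -y side, in the plane x = 0. A 34 mm wide beam (top z = 142 mm) runs under the pin to y = -168 mm.
- fork_center (a point): Fixed point on the spindle axis at the height of the fork's holes, z = 163 mm; axes as station, y pointing from pin knob to fork. The dark steel fork on the bridge: two cheeks 44 mm wide in x, 10 mm thick, inner faces at y = +-26 mm, tops at z = 180 mm with yellow marks, each with a 15.5 mm hole along y.
- spindle (a joint): Angle (rad) of the threaded spindle with collar and crank arm. 0 = collar flush, hole in line, arm along station +y, away from the pin. Positive = unscrewed: arm that angle anticlockwise (from above) of +y. 14 mm rise per turn; clockwise lowers it and the clear hold-down plate. Starts at 9.4 to 16.5; range -4 to 18.5. Stays where left; friction 0.1 N m, 2 N at the knob.
- collar_center (a point): Centre of the brass collar's 15.5 mm square cross hole, on the spindle axis; level with fork_center at angle 0; y along the hole, the way the arm points. Collar 44 mm across, 34 mm high, yellow marks on top in line with the hole. Half a turn off, the hole is 7 mm too high or low and blocks the pin; within about 0.08 rad the pin enters freely.
- crank_grip (a point): Grip point of the black crank knob (upright, 24 mm diameter, 46 mm high, free to revolve, so it can be held from above without turning the hand): on its axis, 60 mm from the spindle axis, 24 mm above the arm's top, 22 mm below the knob's top. 231 mm above the table at spindle angle 0, 14 mm higher per turn. The arm's hub is 4 mm higher than the arm.
- lockpin (a joint): Travel (m) of the captive locking pin (steel, 12 mm diameter, round nose) along station +y: 0 = drawn back, 0.066 = fully home, its flange against the fork and its nose through the collar into the far cheek. Starts at 0 to 0.004. Slides with about 2 N and stays where it is left.
- pin_grip (a point): Grip point of the pin's red upright knob (22 mm diameter): on its axis, 187 mm above the table, 16 mm below the knob's top, 24 mm above the pin's axis. Its y axis is the push direction (station +y). 138 mm from the spindle axis when drawn back, 72 mm when home; at home 25 mm are free between knob and fork.
- vial_a: Loose bystander: glass vial with teal cap, 40 mm across, 75 mm high; origin at its foot.
- vial_b: Loose bystander: a second such vial.
- wrench: Loose bystander: open spanner 180 mm long lying beyond the station; origin under its middle.
- spray: Loose bystander: white bottle with blue cap, 64 mm across, 170 mm high; origin at its foot.
- beaker: Loose bystander: steel cup 80 mm across, 90 mm high; origin at its foot.
- cap_tray: Loose bystander: white tray 160 x 110 x 35 mm with teal caps; origin under its middle.
- driver: Loose bystander: screwdriver 190 mm long; origin under its middle.

How it is judged:
On the way, in this order (a step that is already met when the one before it is completed fails the run):
1. the collar is wound down so that its cross hole lines up with the fork's holes (spindle angle within 0.25 rad of 0) (value of joint spindle between -0.25 and 0.25 rad), for 0.2 s.
2. the locking pin is home through fork and collar (value of joint lockpin above 0.062 m and value of joint spindle between -0.15 and 0.15 rad), for 0.2 s.
At the end, for the whole second after the job is handed in: The spindle stands within 0.15 rad of angle 0 (collar flush in the fork), the locking pin is home (travel over 62 mm of 66), both at rest, and every loose bystander is within 30 mm of where it stood (all of step 2 and velocity of joint lockpin between -0.01 and 0.01 m/s and velocity of joint spindle between -0.1 and 0.1 rad/s and distance of each of vial_a, vial_b, wrench, spray, beaker, cap_tray, driver from where it was at the start of the episode below 0.03 m); the robot touches nothing.
It fails at once if a loose bystander is moved more than 30 mm (distance of any of vial_a, vial_b, wrench, spray, beaker, cap_tray, driver from where it was at the start of the episode above 0.03 m).
It also fails if it takes over 72 s, if anything falls off the work surface, if the arm or the gripper's body presses on something with over 40 N, if the wrist force passes 120 N, or if a joint passes its speed limit or range.

### The arm

A 7-joint arm with a two-finger parallel gripper is mounted at the origin on the work surface. World frame = base frame: x ahead of the robot, y to its left, z up, the work surface at z = 0. Lengths are in m, angles in rad, forces in N, time in s.
With the tool pointing down it reaches from about 0.4 to 0.85 m from the base axis. Payload 10.4 kg.
Tool frame: the origin (TCP) lies midway between the tips of the shut fingers; the grasp point (between the pads) lies 19 mm behind it (r.grasp_offset is the distance from the TCP to the grasp point, in m); x points along the fingers, y is the direction in which the jaws open and shut, and the axes are right-handed (so a half turn about x gives the same grasp; the last joint's range is limited). The gripper opens to 87 mm and grips with 3 to 60 N. Pads are 19 mm wide; open, the fingers measure 117 mm over their backs; the gripper's body (75 mm by 190 mm) begins 51 mm behind the grasp point.
Start: joints at [1.13, 0.332, -0.065, 1.46, 0.022, 1.35, -0.088], TCP at [0.254, -0.571, 0.223] pointing down, gripper open.
Joint ranges: [-2.6, 2.6], [-0.5, 2.12], [-1.47, 1.34], [0.16, 2.42], [-1.27, 4.41], [0.06, 2.06], [-2.6, 2.6]. Speed limits (rad/s): [2.22, 2.22, 2.79, 2.79, 3.14, 3.14, 3.14].

### API

Orientations are given as a unit quaternion [x, y, z, w].
In Python, from bench import r, vision, close_job gives the robot as it stands. The module is installed in compiled form; this text tells all that it offers.
- The arm moves only by the shell command python3 -m pendant 'ROWS' [OPENING] [FORCE]. ROWS is text: rows parted by semicolons, each of 6 numbers parted by spaces: the shift along the tool's x, y, z in units of 0.25 m (1.0 is 0.25 m), then the turn, a rotation vector about the tool's x, y, z in units of 1.5 rad (1.0 is 1.5 rad). A call has 1 to 8 rows; each row is the pose to reach, as a shift and turn from the pose commanded when the call began, along the tool's axes at that moment; what a row does not reach only later rows make up. A row lasts 1/10 s, in which the tool goes at most 50 mm and 8.59 degrees, less where a joint would pass 70% of its speed; a pose out of reach is approached as far as the arm can. A call with a number of a shift or a turn outside -1 to 1 is refused whole. A call with a gripper value outside its range is refused whole. OPENING is the gripper command: -1 is shut, 1 is fully open, values between are in proportion, set as the call begins (- or left out, the last holds). The fingers move at their own pace and stop on an object; FORCE is the grip in N (left out, the last holds). Time passes only in rows, so rows that repeat a pose let the fingers close. It gives the time, the measured TCP pose, the force and the opening at its end, in the units of the state.
- r.read_state(): the state, without advancing time (a new reading comes with each control period).
- vision.camera(name): name is "side" or "top"; returns (picture, depth): 420x560x3 uint8, blue, green, red; 420x560 float32, m along the optical axis (not along the pixel's ray), 0 where there is no reading.
- vision.get_calibration(name): a dict with "camera_matrix" (3x3 intrinsics, pixels), "k1" (the pictures are not rectified: a ray, as slopes to the right and down, at radius r is drawn at 1 + k1 r^2 times it, then the intrinsics apply), "rvec" (rotation vector, rad) and "tvec" (3), from world to camera coordinates, as OpenCV has them. Camera axes: x right, y down, z forward; pixel columns grow to the right and rows downward; lengths in m; the calibration is good to about 2 mm. A picture is of the moment at which its call begins. get_calibration takes no time and is no camera call.
- close_job(): hands the job in, once; it reports no verdict.
The state is a dict: "time": time; "joint_positions": joint angles; "joint_vel": joint speeds; "joint_torque": joint torques, N m; "ee_pos": TCP position; "eef_rot": TCP orientation; "ft_force": force on the tool from outside, world axes, zero at the start; "torque": the same for the moment, N m; "width": finger opening in m.
Only numpy, scipy, OpenCV 4.12 (cv2) and the standard library are available. Lean on these libraries where they do the work, as an engineer would, in place of code of your own. Each camera call takes 0.05 s, during which the arm holds its last target. There are 200 camera calls.

## Working session

There is one attempt and no reset: what is moved stays moved. The work goes in short steps, Python scripts to look and compute and a shell command to move; the robot and the scene stay as the last step left them, time stands still between calls to the robot, and variables do not carry over. Pictures are saved under pics/ and viewed, about 8 in all and at most 12, crops included, and the job is handed in when it is done.

```bash
mkdir -p pics; cat > h.py <<'E'
import numpy as np, cv2
from bench import r, vision
def cal(n):
    c=vision.get_calibration(n); K=np.array(c["camera_matrix"],float); R=cv2.Rodrigues(np.array(c["rvec"],float))[0]; t=np.array(c["tvec"],float).ravel()
    return K,np.array([c["k1"],0,0,0],float),R,t
def ray(n,uv):
    K,d,R,t=cal(n); p=cv2.undistortPoints(np.array(uv,float).reshape(-1,1,2),K,d).reshape(-1,2)
    D=np.c_[p,np.ones(len(p))]@R; return -R.T@t,D
def onz(n,uv,z):
    o,D=ray(n,uv); return o+D*((z-o[2])/D[:,2])[:,None]
def cloud(n,uv,dep):
    o,D=ray(n,uv); return o+D*np.array(dep)[:,None]
def proj(n,P):
    K,d,R,t=cal(n); return cv2.projectPoints(np.array(P,float).reshape(-1,1,3),cv2.Rodrigues(R)[0],t,K,d)[0].reshape(-1,2)
E
python3 - <<'E'
from h import *
for n in("top","side"):
    im,d=vision.camera(n); cv2.imwrite(f"pics/{n}0.png",im); np.save(f"pics/{n}0.npy",d)
    o,D=ray(n,[[280,210]]); print(n,o,D)
print(r.read_state())
E
```

```text
top [ 0.47694821 -0.03540523  1.30154375] [[ 0.11945809  0.00645475 -0.99307973]]
side [-0.08415054  0.73566491  1.00890567] [[ 0.51487777 -0.56824898 -0.64190948]]
{'time': 0.1, 'joint_positions': array([ 1.13040398,  0.33281127, -0.06469991,  1.46082696,  0.02161372,
        1.34989297, -0.08848049]), 'joint_vel': array([-0.00049743, -0.00060439,  0.001731  , -0.00136052,  0.00014568,
        0.00143816,  0.00139438]), 'joint_torque': array([ 1.47771480e-03, -6.24542642e+01,  2.46884505e-02, -3.90723968e+01,
       -6.15608320e-02,  3.64191458e-02,  5.31504645e-05]), 'ee_pos': array([ 0.25344887, -0.57094236,  0.22184638]), 'eef_rot': array([-0.69161691, -0.14707825,  0.69184596, -0.14622994]), 'ft_force': array([ 0.36826697,  0.32529612, -0.48999584]), 'torque': array([0.02349383, 0.0446871 , 0.00270805]), 'width': 0.08695907192882184}
```

View pics/top0.png

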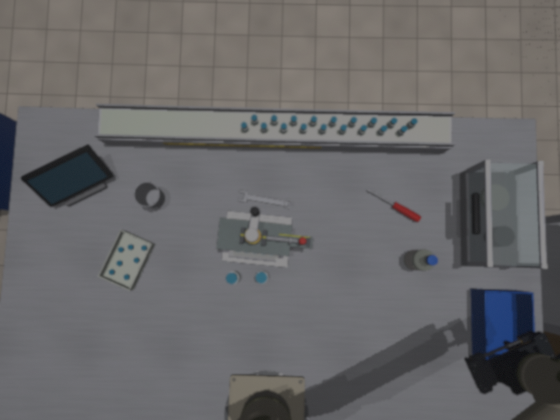

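View pics/side0.png

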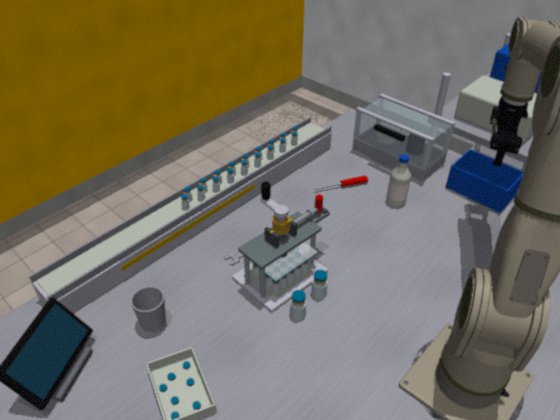

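The top view shows the station at about (255,237), the red pin knob at (303,240) and the black crank knob at (255,212). The arm points roughly along world +x, and station +y is roughly world +y. The side view shows the crank knob at (266,190) and the red knob at (319,203). The two vials stand close by on the robot side.

```bash
cat >> h.py <<'E'
def tri(uvt,uvs):
    o1,D1=ray("top",[uvt]);o2,D2=ray("side",[uvs]);D1=D1[0];D2=D2[0]
    s=np.linalg.lstsq(np.c_[D1,-D2],o2-o1,rcond=None)[0]
    a=o1+D1*s[0];b=o2+D2*s[1]; return (a+b)/2,np.linalg.norm(a-b)
def blobs(m,box,mn=6):
    x0,y0,x1,y1=box; mm=np.zeros_like(m,np.uint8); mm[y0:y1,x0:x1]=m[y0:y1,x0:x1]
    n,l,s,c=cv2.connectedComponentsWithStats(mm); return [(s[i].tolist(),c[i].round(2).tolist()) for i in range(1,n) if s[i,4]>=mn]
E
python3 - <<'E'
from h import *
B={"top":(210,190,325,295),"side":(220,170,345,320)}
for n in B:
    im=cv2.imread(f"pics/{n}0.png"); hsv=cv2.cvtColor(im,cv2.COLOR_BGR2HSV); H,S,V=cv2.split(hsv)
    print(n,"red",blobs(((H<8)|(H>172))&(S>150)&(V>60),B[n]))
    print("black",blobs(V<45,B[n]))
    print("brass",blobs((H>12)&(H<35)&(S>100)&(V>60),B[n],3))
    d=np.load(f"pics/{n}0.npy"); x0,y0,x1,y1=B[n]
    u,v=np.meshgrid(np.arange(x0,x1),np.arange(y0,y1)); uv=np.c_[u.ravel(),v.ravel()]; dd=d[uv[:,1],uv[:,0]]
    P=cloud(n,uv,dd)[dd>0]
    m=(abs(P[:,2]-.142)<.005); print("bridge",m.sum(),cv2.minAreaRect((P[m,:2]*1000).astype(np.float32)))
    m=(P[:,2]>.20); print("high",m.sum()); 
    if n=="top": print(np.c_[uv[dd>0][m],P[m].round(3)][::2])
    cv2.imwrite(f"pics/{n}0c.png",cv2.resize(im[y0:y1,x0:x1],None,fx=5,fy=5,interpolation=cv2.INTER_CUBIC)[:600,:800])
E
```

```text
top red [([300, 238, 5, 5, 21], [302.0, 240.14])]
black [([254, 212, 4, 3, 7], [255.57, 213.29])]
brass [([255, 235, 6, 8, 12], [258.08, 238.92]), ([304, 237, 2, 2, 3], [304.67, 237.33])]
bridge 1858 ((534.5162353515625, 13.93560791015625), (274.7398681640625, 90.18939208984375), 85.68380737304688)
high 439
[[ 2.53e+02  2.07e+02  6.06e-01  4.00e-02  2.76e-01]
 [ 2.55e+02  2.07e+02  6.06e-01  3.50e-02  2.78e-01]
 [ 2.52e+02  2.08e+02  6.04e-01  4.30e-02  2.76e-01]
 ...
 [ 3.06e+02  2.43e+02  5.21e-01 -1.01e-01  2.03e-01]
 [ 3.02e+02  2.44e+02  5.18e-01 -9.00e-02  2.04e-01]
 [ 3.04e+02  2.44e+02  5.18e-01 -9.60e-02  2.04e-01]]
side red [([341, 180, 4, 6, 19], [342.89, 182.42]), ([316, 195, 7, 18, 97], [318.74, 202.62])]
black [([261, 182, 9, 18, 133], [265.34, 190.14]), ([289, 224, 8, 12, 56], [292.88, 229.89]), ([266, 230, 14, 17, 115], [271.99, 238.88])]
brass [([220, 184, 35, 25, 173], [236.74, 196.05]), ([269, 216, 23, 19, 266], [280.74, 225.7]), ([317, 282, 8, 2, 9], [320.44, 282.11]), ([294, 302, 8, 3, 9], [297.67, 303.0])]
bridge 1664 ((534.9628295898438, 18.047622680664062), (271.61187744140625, 93.4177017211914), 85.86088562011719)
high 612
```

View pics/top0c.png

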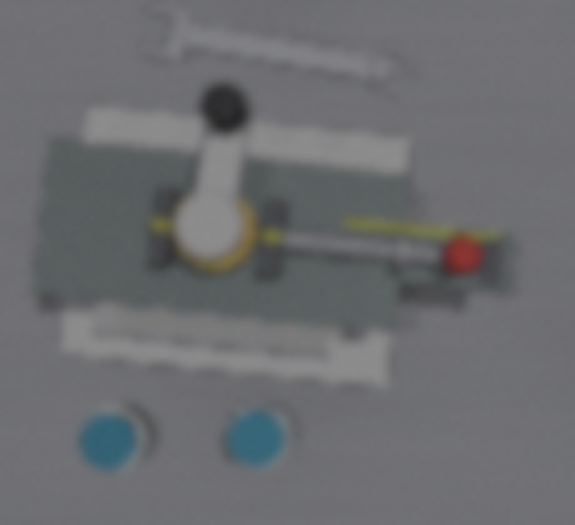

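View pics/side0c.png

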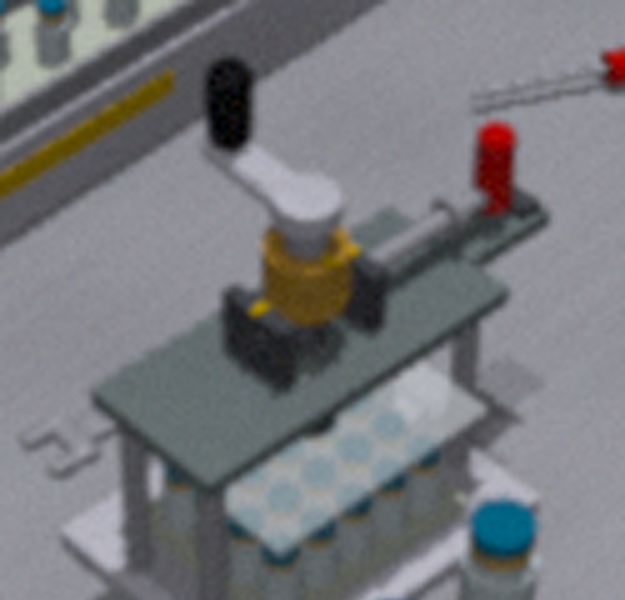

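The top crop shows the crank knob at about (223,108) and the hub at (212,228). The fork's yellow marks are at (160,225) and (271,237), and the red knob is at (463,255). The arm points about 95° clockwise of station +y. Next I'll triangulate these points.

```bash
python3 - <<'E'
from h import *
im=cv2.imread("pics/top0.png"); d=np.load("pics/top0.npy")
u,v=np.meshgrid(np.arange(210,325),np.arange(190,295)); uv=np.c_[u.ravel(),v.ravel()]; dd=d[uv[:,1],uv[:,0]]; P=cloud("top",uv,dd)
def st(nm,m): Q=P[m]; print(nm,m.sum(),Q.mean(0).round(4),"midrange",((Q.min(0)+Q.max(0))/2).round(4),"medz",np.median(Q[:,2]).round(4)); return Q.mean(0)
k=st("knobtop",(P[:,2]>.265)&(P[:,2]<.3))
rd=st("red",(P[:,2]>.195)&(P[:,2]<.212)&(P[:,1]<-.05))
hb=st("hub/arm",(P[:,2]>.215)&(P[:,2]<.255))
hsv=cv2.cvtColor(im,cv2.COLOR_BGR2HSV).astype(int)
for c in((242,235),(264,237)):
    w=hsv[c[1]-4:c[1]+5,c[0]-4:c[0]+5]; m=(w[...,0]>18)&(w[...,0]<36)&(w[...,1]>80); W=w[...,1]*m
    y,x=np.nonzero(m); ww=W[m].astype(float); p=[(x*ww).sum()/ww.sum()+c[0]-4,(y*ww).sum()/ww.sum()+c[1]-4]; print("mark",p,onz("top",[p],.180))
print("hub px",onz("top",[[210+212/5,190+228/5]],.240),"knob px",onz("top",[[210+224/5-.4,190+107/5-.4]],.277),"red px",onz("top",[[302.2,240.5]],.203))
print("tri knob side centre grip:",tri(proj("top",[k-[0,0,.022]])[0],[265.34,190.14]), "red", tri(proj("top",[rd])[0],[319,196.5]))
# white vial/other tops
for nm,c in(("vialA",(232,278)),("vialB",(261,278))): print(nm,onz("top",[c],.075))
E
```

```text
knobtop 68 [0.5956 0.0352 0.2772] midrange [0.5961 0.0351 0.2742] medz 0.2773
red 49 [ 0.5266 -0.0919  0.2029] midrange [ 0.5276 -0.0916  0.202 ] medz 0.2032
hub/arm 271 [0.5538 0.041  0.2342] midrange [0.5641 0.0422 0.2395] medz 0.2341
mark [np.float64(241.99137931034483), np.float64(234.5)] [[0.54065863 0.07557277 0.18      ]]
mark [np.float64(261.5468424705066), np.float64(236.08743927827896)] [[0.53767406 0.02114938 0.18      ]]
hub px [[0.53507543 0.04218856 0.24      ]] knob px [[0.59593688 0.03645508 0.277     ]] red px [[ 0.52736721 -0.09065131  0.203     ]]
tri knob side centre grip: (array([0.59689063, 0.03628676, 0.25526467]), np.float64(0.0033681207903607604)) red (array([ 0.52741638, -0.09159836,  0.19949764]), np.float64(0.001622799923263918))
vialA [[0.41515159 0.11127968 0.075     ]]
vialB [[0.4174715  0.02418886 0.075     ]]
```

```bash
cat >> h.py <<'E'
from scipy.spatial.transform import Rotation as Ro
Y=np.array([.075,.9972,0]); X=np.array([.9972,-.075,0]); SP=np.array([.536,.0445,0])
def st():
    s=r.read_state(); return s,np.array(s["ee_pos"]),Ro.from_quat(s["eef_rot"])
def units(target,R=None):
    s,p,R0=st(); R=R or R0; return (R.inv().apply(np.array(target)-p)/.25).round(3)
E
python3 - <<'E'
from h import *
s,p,R=st(); print(R.as_matrix().round(3))
for sg in(1,-1):
    G=Ro.from_matrix(np.c_[[0,0,-1],sg*X,np.cross([0,0,-1],sg*X)])
    print(sg,(R.inv()*G).as_rotvec()/1.5, "joint7 est",s["joint_positions"][[0,6]])
print(units([.596,.0355,.33]))
print("spray",onz("top",[[425,262]],.15),"driver",onz("top",[[405,210]],.01))
E
```

```text
[[-0.001  0.406 -0.914]
 [ 0.001 -0.914 -0.406]
 [-1.    -0.001  0.   ]]
1 [-7.18595713e-01 -4.04915899e-04  7.69964277e-04] joint7 est [ 1.13040398 -0.08848049]
-1 [1.37579909e+00 8.81538751e-04 4.63591710e-04] joint7 est [ 1.13040398 -0.08848049]
[-0.431 -1.662 -2.237]
spray [[ 0.47869503 -0.4394195   0.15      ]] driver [[ 0.64255615 -0.42666713  0.01      ]]
```

```bash
python3 -m pendant '-0.2 0 0 0 0 0; -0.4 0 0 0 0 0; -0.43 -0.09 -0.12 0 0 0; -0.43 -0.2 -0.27 0 0 0; -0.43 -0.32 -0.43 0 0 0; -0.43 -0.44 -0.59 0 0 0; -0.43 -0.56 -0.75 0 0 0; -0.43 -0.66 -0.89 0 0 0' 1
python3 -m pendant '0 -0.12 -0.16 -0.08 0 0; 0 -0.24 -0.32 -0.17 0 0; 0 -0.36 -0.48 -0.26 0 0; 0 -0.47 -0.63 -0.35 0 0; 0 -0.55 -0.75 -0.44 0 0; 0 -0.6 -0.8 -0.53 0 0; 0 -0.65 -0.88 -0.62 0 0; 0 -0.7 -0.94 -0.71 0 0' 0.2
python3 - <<'E'
from h import *
s,p,R=st(); print(s["time"],p,R.as_matrix().round(3),s["width"],s["joint_positions"].round(2))
G=Ro.from_matrix(np.c_[[0,0,-1],X,np.cross([0,0,-1],X)]);print((R.inv()*G).as_rotvec()/1.5)
print(units([.596,.0355,.33]))
E
```

```text
time: 0.9
ee_pos: [0.3909, -0.3275, 0.33]
eef_rot: [-0.692, -0.147, 0.692, -0.147]
ft_force: [0.5, 0.0, 0.1]
width: 0.0869
time: 1.7
ee_pos: [0.5342, -0.0737, 0.3296]
eef_rot: [-0.52, -0.479, 0.52, -0.479]
ft_force: [-0.1, -0.4, -0.4]
width: 0.0527
1.7 [ 0.53418914 -0.0737275   0.3296418 ] [[-0.001  0.997 -0.082]
 [ 0.    -0.082 -0.997]
 [-1.    -0.001 -0.   ]] 0.05268017707274321 [ 0.55  0.15 -0.56  1.48  0.08  1.53 -0.09]
[-0.00456285 -0.00014062  0.00039618]
[-0.001  0.211 -0.456]
```

```bash
python3 -m pendant '0 0.07 -0.15 -0.005 0 0; 0 0.14 -0.3 -0.005 0 0; 0 0.2 -0.43 -0.005 0 0; 0 0.211 -0.456 -0.005 0 0; 0 0.211 -0.456 -0.005 0 0; 0 0.211 -0.456 -0.005 0 0'
python3 - <<'E'
from h import *
for n in("top","side"):
    im,d=vision.camera(n); cv2.imwrite(f"pics/{n}1.png",im)
a=cv2.imread("pics/side1.png")[150:260,220:345]
cv2.imwrite("pics/side1c.png",cv2.resize(a,None,fx=5,fy=5,interpolation=cv2.INTER_CUBIC))
print(units([.596,.0355,.24]), st()[1])
E
```

```text
time: 2.3
ee_pos: [0.5962, 0.0328, 0.3298]
eef_rot: [-0.52, -0.479, 0.52, -0.479]
ft_force: [-0.4, -0.1, -0.4]
width: 0.0521
[ 0.361 -0.002 -0.013] [0.59617126 0.03227153 0.3301888 ]
```

View pics/side1c.png

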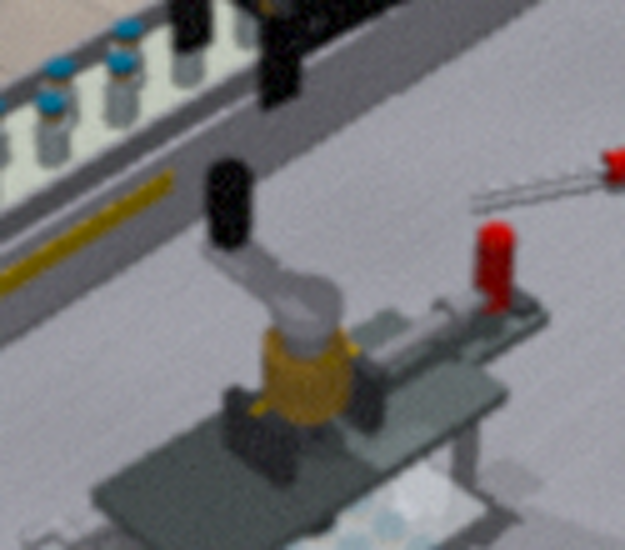

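The open fingers (crop 190,45 and 280,100) straddle the knob top at (230,165). I'll go down and grip.

```bash
python3 -m pendant '0.1 -0.002 -0.013 0 0 0; 0.2 -0.002 -0.013 0 0 0; 0.3 -0.002 -0.013 0 0 0; 0.36 -0.002 -0.013 0 0 0; 0.36 -0.002 -0.013 0 0 0; 0.36 -0.002 -0.013 0 0 0'
python3 -m pendant '0 0 0 0 0 0; 0 0 0 0 0 0; 0 0 0 0 0 0; 0 0 0 0 0 0; 0 0 0 0 0 0; 0 0 0 0 0 0' -1 12
python3 - <<'E'
from h import *
s,p,R=st(); print(p,s["width"]); 
# rows for clockwise winding from heading h0 (arm rel. station +y = -93.8deg), 15deg/row
print(R.as_matrix().round(3))
th0=np.arctan2(*( [(p-SP)@-X,(p-SP)@Y])); print("angle rel +y",np.degrees(th0), np.linalg.norm((p-SP)[:2]))
E
```

```text
time: 3.0
ee_pos: [0.5964, 0.0369, 0.241]
eef_rot: [0.52, 0.479, -0.52, 0.48]
ft_force: [0.6, 1.1, 0.6]
width: 0.0522
time: 3.6
ee_pos: [0.5956, 0.0375, 0.2402]
eef_rot: [-0.519, -0.48, 0.52, -0.479]
ft_force: [-4.9, -0.1, 3.8]
width: 0.0233
[0.59564813 0.03748709 0.24023793] 0.02328896723740733
[[-0.001  0.997 -0.08 ]
 [-0.    -0.08  -0.997]
 [-1.    -0.001  0.   ]]
angle rel +y -92.40440769165156 0.06005897471855152
```

```bash
cat >> h.py <<'E'
def plan(t0,steps):
    a=lambda t:np.array([0,-np.sin(t),-np.cos(t)])*.06/.25
    c=np.radians(np.cumsum(steps)); t0=np.radians(t0)
    for k in c: print(*(a(t0-k)-a(t0)+[.014*k/2/np.pi/.25,0,0]).round(3),"0 0 0",end="; ")
    print()
E
python3 -c "
from h import *
plan(-93,[8,13]+[16]*6)"
```

```text
0.001 -0.004 0.033 0 0 0; 0.003 -0.02 0.085 0 0 0; 0.006 -0.056 0.142 0 0 0; 0.008 -0.105 0.186 0 0 0; 0.011 -0.166 0.216 0 0 0; 0.013 -0.231 0.227 0 0 0; 0.016 -0.298 0.22 0 0 0; 0.018 -0.36 0.195 0 0 0;
```

```bash
python3 -m pendant '0.001 -0.004 0.033 0 0 0; 0.003 -0.02 0.085 0 0 0; 0.006 -0.056 0.142 0 0 0; 0.008 -0.105 0.186 0 0 0; 0.011 -0.166 0.216 0 0 0; 0.013 -0.231 0.227 0 0 0; 0.016 -0.298 0.22 0 0 0; 0.018 -0.36 0.195 0 0 0'
cat >> h.py <<'E'
def ang():
    s,p,R=st(); q=p-SP; print("t",s["time"],"p",p.round(4),"ang",np.degrees(np.arctan2(-q@X,q@Y)).round(1),"rad",np.linalg.norm(q[:2]).round(4),"F",np.array(s["ft_force"]).round(1),"w",s["width"])
E
python3 -c "
from h import *
ang(); plan(-210,[15]*8)"
```

```text
time: 4.4
ee_pos: [0.5026, -0.0051, 0.2358]
eef_rot: [0.521, 0.478, -0.519, 0.48]
ft_force: [6.6, 5.9, -1.4]
width: 0.0238
t 4.4 p [ 0.5026 -0.0051  0.2358] ang 150.4 rad 0.0598 F [ 6.6  5.9 -1.4] w 0.023776854807388875
0.002 -0.05 -0.038 0 0 0; 0.005 -0.088 -0.088 0 0 0; 0.007 -0.112 -0.146 0 0 0; 0.009 -0.12 -0.208 0 0 0; 0.012 -0.112 -0.27 0 0 0; 0.014 -0.088 -0.328 0 0 0; 0.016 -0.05 -0.378 0 0 0; 0.019 0.0 -0.416 0 0 0;
```

```bash
python3 -m pendant '0.002 -0.05 -0.038 0 0 0; 0.005 -0.088 -0.088 0 0 0; 0.007 -0.112 -0.146 0 0 0; 0.009 -0.12 -0.208 0 0 0; 0.012 -0.112 -0.27 0 0 0; 0.014 -0.088 -0.328 0 0 0; 0.016 -0.05 -0.378 0 0 0; 0.019 0.0 -0.416 0 0 0'
python3 -c "
from h import *
ang(); plan(-330,[15]*8); plan(-450,[15]*8)"
```

```text
time: 5.2
ee_pos: [0.511, 0.1002, 0.2309]
eef_rot: [-0.519, -0.479, 0.52, -0.48]
ft_force: [0.8, -6.7, 5.2]
width: 0.0234
t 5.2 p [0.511  0.1002 0.2309] ang 28.5 rad 0.061 F [ 0.8 -6.7  5.2] w 0.02344305212060935
0.002 0.058 -0.024 0 0 0; 0.005 0.12 -0.032 0 0 0; 0.007 0.182 -0.024 0 0 0; 0.009 0.24 -0.0 0 0 0; 0.012 0.29 0.038 0 0 0; 0.014 0.328 0.088 0 0 0; 0.016 0.352 0.146 0 0 0; 0.019 0.36 0.208 0 0 0; 
0.002 -0.008 0.062 0 0 0; 0.005 -0.032 0.12 0 0 0; 0.007 -0.07 0.17 0 0 0; 0.009 -0.12 0.208 0 0 0; 0.012 -0.178 0.232 0 0 0; 0.014 -0.24 0.24 0 0 0; 0.016 -0.302 0.232 0 0 0; 0.019 -0.36 0.208 0 0 0;
```

```bash
python3 -m pendant '0.002 0.058 -0.024 0 0 0; 0.005 0.12 -0.032 0 0 0; 0.007 0.182 -0.024 0 0 0; 0.009 0.24 0 0 0 0; 0.012 0.29 0.038 0 0 0; 0.014 0.328 0.088 0 0 0; 0.016 0.352 0.146 0 0 0; 0.019 0.36 0.208 0 0 0'
python3 -c "
from h import *
ang()"
python3 -m pendant '0.002 -0.008 0.062 0 0 0; 0.005 -0.032 0.12 0 0 0; 0.007 -0.07 0.17 0 0 0; 0.009 -0.12 0.208 0 0 0; 0.012 -0.178 0.232 0 0 0; 0.014 -0.24 0.24 0 0 0; 0.016 -0.302 0.232 0 0 0; 0.019 -0.36 0.208 0 0 0'
python3 -c "
from h import *
ang(); plan(-570,[15]*8)"
```

```text
time: 6.0
ee_pos: [0.5962, 0.0418, 0.2263]
eef_rot: [-0.519, -0.48, 0.519, -0.479]
ft_force: [-6.7, 1.8, 8.7]
width: 0.0237
t 6.0 p [0.5962 0.0418 0.2263] ang -88.3 rad 0.0602 F [-6.7  1.8  8.7] w 0.023685696442763943
time: 6.8
ee_pos: [0.5023, -0.0046, 0.2216]
eef_rot: [-0.52, -0.479, 0.52, -0.48]
ft_force: [3.0, -0.6, 5.7]
width: 0.0236
t 6.8 p [ 0.5023 -0.0046  0.2216] ang 149.8 rad 0.0596 F [ 3.  -0.6  5.7] w 0.02359711913845528
0.002 -0.05 -0.038 0 0 0; 0.005 -0.088 -0.088 0 0 0; 0.007 -0.112 -0.146 0 0 0; 0.009 -0.12 -0.208 0 0 0; 0.012 -0.112 -0.27 0 0 0; 0.014 -0.088 -0.328 0 0 0; 0.016 -0.05 -0.378 0 0 0; 0.019 -0.0 -0.416 0 0 0;
```

```bash
python3 -m pendant '0.002 -0.05 -0.038 0 0 0; 0.005 -0.088 -0.088 0 0 0; 0.007 -0.112 -0.146 0 0 0; 0.009 -0.12 -0.208 0 0 0; 0.012 -0.112 -0.27 0 0 0; 0.014 -0.088 -0.328 0 0 0; 0.016 -0.05 -0.378 0 0 0; 0.019 0 -0.416 0 0 0'
python3 -c "
from h import *
ang(); plan(-690,[10,10,6,4])"
```

```text
time: 7.6
ee_pos: [0.5111, 0.1004, 0.2169]
eef_rot: [-0.519, -0.479, 0.52, -0.48]
ft_force: [1.2, -7.5, 8.4]
width: 0.0238
t 7.6 p [0.5111 0.1004 0.2169] ang 28.4 rad 0.0612 F [ 1.2 -7.5  8.4] w 0.023794365799247492
0.002 0.038 -0.018 0 0 0; 0.003 0.078 -0.029 0 0 0; 0.004 0.103 -0.032 0 0 0; 0.005 0.12 -0.032 0 0 0;
```

```bash
python3 -m pendant '0.002 0.038 -0.016 0 0 0; 0.003 0.078 -0.026 0 0 0; 0.004 0.103 -0.028 0 0 0; 0.005 0.12 -0.029 0 0 0; 0.005 0.12 -0.029 0 0 0; 0.005 0.12 -0.029 0 0 0; 0.005 0.12 -0.029 0 0 0'
python3 - <<'E'
from h import *
ang()
im,d=vision.camera("side"); a=im[150:260,220:345]
cv2.imwrite("pics/side2c.png",cv2.resize(a,None,fx=5,fy=5,interpolation=cv2.INTER_CUBIC))
E
```

```text
time: 8.3
ee_pos: [0.5417, 0.1051, 0.2158]
eef_rot: [0.52, 0.479, -0.519, 0.48]
ft_force: [2.3, -2.9, 5.4]
width: 0.0237
t 8.3 p [0.5417 0.1051 0.2158] ang -1.1 rad 0.0609 F [ 2.3 -2.9  5.4] w 0.023717994970697546
```

View pics/side2c.png

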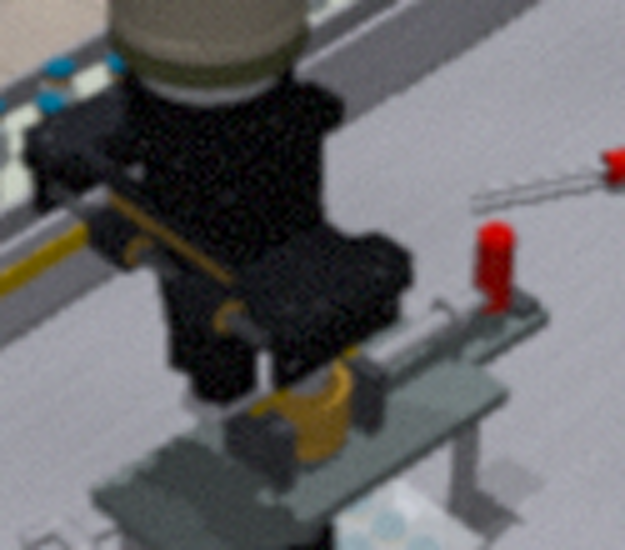

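The collar top, at about (315,380), is level with the fork tops. I'll release, raise the hand, move it toward the pin and check the crank angle from above.

```bash
python3 -m pendant '0 0 0 0 0 0; 0 0 0 0 0 0; 0 0 0 0 0 0; 0 0 0 0 0 0' 0.2
python3 -m pendant '-0.12 0 0 0 0 0; -0.28 0 0 0 0 0; -0.44 0 0 0 0 0; -0.5 0 0.15 0 0 0; -0.5 0 0.35 0 0 0; -0.5 0 0.55 0 0 0; -0.5 0 0.75 0 0 0; -0.5 0 0.85 0 0 0'
python3 - <<'E'
from h import *
ang(); print("to pin", units(np.array([.527,-.0915,.26])))
im,d=vision.camera("top"); np.save("pics/top3.npy",d); a=im[190:290,210:325]; cv2.imwrite("pics/top3.png",im)
cv2.imwrite("pics/top3c.png",cv2.resize(a,None,fx=5,fy=5,interpolation=cv2.INTER_CUBIC))
im,_=vision.camera("side");cv2.imwrite("pics/side3c.png",cv2.resize(im[150:260,220:345],None,fx=5,fy=5,interpolation=cv2.INTER_CUBIC))
u,v=np.meshgrid(np.arange(210,290),np.arange(190,290)); uv=np.c_[u.ravel(),v.ravel()]; dd=d[uv[:,1],uv[:,0]]; P=cloud("top",uv,dd)
m=(abs(P[:,2]-.253)<.008)&(P[:,1]>.07); k=P[m].mean(0); q=k-SP; print(m.sum(),k,"ang",np.degrees(np.arctan2(-q@X,q@Y)),np.linalg.norm(q[:2]))
E
```

```text
time: 8.75
ee_pos: [0.541, 0.1048, 0.2149]
eef_rot: [-0.519, -0.48, 0.52, -0.479]
ft_force: [-0.3, 0.7, -0.2]
width: 0.047
time: 9.55
ee_pos: [0.5232, -0.1124, 0.34]
eef_rot: [-0.521, -0.478, 0.522, -0.478]
ft_force: [-0.0, -0.8, -0.1]
width: 0.0521
t 9.55 p [ 0.5232 -0.1124  0.34  ] ang 179.7 rad 0.1574 F [-0.  -0.8 -0.1] w 0.052078819780460577
to pin [ 0.32   0.008 -0.085]
68 [0.54264088 0.1047493  0.25241404] ang -1.9887934661658897 0.06061418072258206
```

View pics/top3c.png

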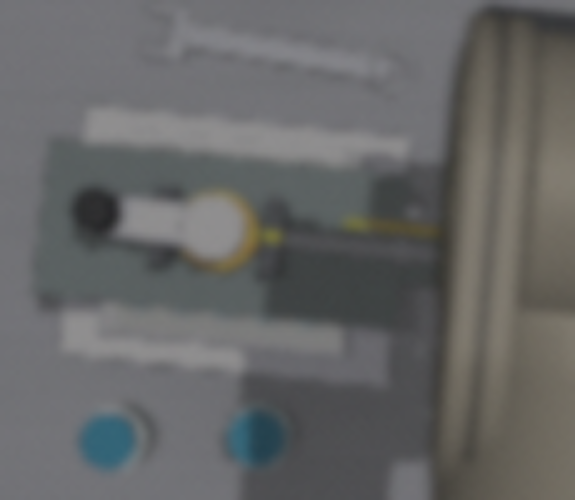

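View pics/side3c.png

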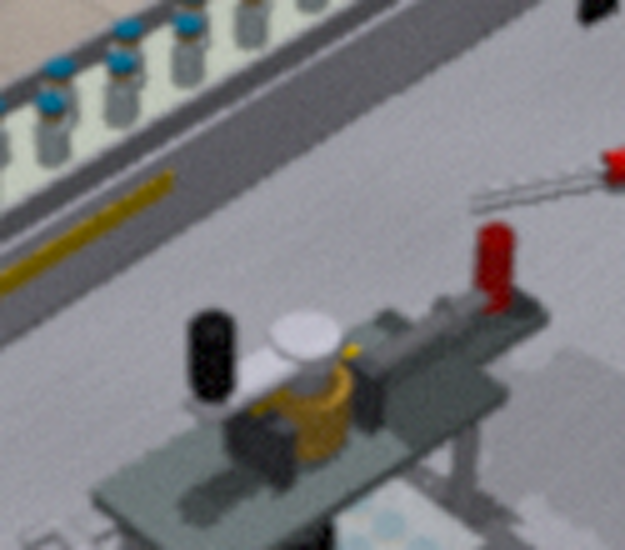

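The crank points along +y, with the knob at (95,212) and the hub at (218,230) in the top crop. The measured angle is -1° to -2°, and the collar is flush. Next I'll grip the pin knob.

```bash
python3 -m pendant '0 0.008 -0.085 0 0 0; 0.16 0.008 -0.085 0 0 0; 0.3 0.008 -0.085 0 0 0; 0.42 0.008 -0.085 0 0 0; 0.54 0.008 -0.085 0 0 0; 0.64 0.008 -0.085 0 0 0; 0.67 0.008 -0.085 0 0 0; 0.67 0.008 -0.085 0 0 0'
python3 -m pendant '0 0 0 0 0 0; 0 0 0 0 0 0; 0 0 0 0 0 0; 0 0 0 0 0 0; 0 0 0 0 0 0; 0 0 0 0 0 0' -1 20
python3 -c "
from h import *
ang(); print(r.read_state()['eef_rot'])"
```

```text
time: 10.45
ee_pos: [0.5276, -0.0854, 0.1723]
eef_rot: [-0.519, -0.48, 0.52, -0.479]
ft_force: [-0.6, 1.3, 0.8]
width: 0.052
time: 11.05
ee_pos: [0.5263, -0.0863, 0.1731]
eef_rot: [-0.519, -0.48, 0.521, -0.479]
ft_force: [-11.3, 1.1, 9.6]
width: 0.0211
t 11.05 p [ 0.5263 -0.0863  0.1731] ang -180.0 rad 0.1311 F [-11.3   1.1   9.6] w 0.02106908416477439
[-0.51868812 -0.4802529   0.52084289 -0.47858382]
```

```bash
python3 -m pendant '0 -0.004 0 0 0 0; 0 -0.004 -0.02 0 0 0; 0 -0.004 -0.05 0 0 0; 0 -0.004 -0.08 0 0 0; 0 -0.004 -0.11 0 0 0; 0 -0.004 -0.13 0 0 0; 0 -0.004 -0.13 0 0 0'
python3 -c "
from h import *
ang()"
```

```text
time: 11.75
ee_pos: [0.5287, -0.0531, 0.1731]
eef_rot: [-0.519, -0.48, 0.52, -0.479]
ft_force: [-7.1, 2.2, 6.7]
width: 0.0216
t 11.75 p [ 0.5287 -0.0531  0.1731] ang -180.0 rad 0.0978 F [-7.1  2.2  6.7] w 0.021550953227581177
```

```bash
python3 -m pendant '0 -0.004 -0.02 0 0 0; 0 -0.004 -0.04 0 0 0; 0 -0.004 -0.06 0 0 0; 0 -0.004 -0.08 0 0 0; 0 -0.004 -0.1 0 0 0; 0 -0.004 -0.12 0 0 0; 0 -0.004 -0.135 0 0 0; 0 -0.004 -0.135 0 0 0'
python3 - <<'E'
from h import *
ang()
im,_=vision.camera("side");cv2.imwrite("pics/side4c.png",cv2.resize(im[150:260,220:345],None,fx=5,fy=5,interpolation=cv2.INTER_CUBIC))
E
```

```text
time: 12.55
ee_pos: [0.531, -0.0218, 0.1731]
eef_rot: [-0.519, -0.479, 0.521, -0.48]
ft_force: [-4.6, -7.7, 7.9]
width: 0.0214
t 12.55 p [ 0.531  -0.0218  0.1731] ang 180.0 rad 0.0665 F [-4.6 -7.7  7.9] w 0.021427734076305542
```

```bash
python3 -m pendant '0 0 -0.01 0 0 0; 0 0 -0.02 0 0 0; 0 0 -0.02 0 0 0; 0 0 -0.02 0 0 0'
python3 -c "
from h import *
ang()"
```

```text
time: 13.0
ee_pos: [0.5311, -0.0216, 0.173]
eef_rot: [-0.519, -0.476, 0.523, -0.48]
ft_force: [-7.6, -22.0, 9.8]
width: 0.0213
t 13.0 p [ 0.5311 -0.0216  0.173 ] ang -180.0 rad 0.0662 F [ -7.6 -22.    9.8] w 0.021340271004642114
```

The pin hit a hard stop after about 65 mm of travel, with the force rising to 22 N. I'll relax, release, raise the hand clear and look.

```bash
python3 -m pendant '0 0 0.022 0 0 0; 0 0 0.022 0 0 0; 0 0 0.022 0 0 0; 0 0 0.022 0 0 0; 0 0 0.022 0 0 0' 0.2
python3 -m pendant '-0.06 0 0 0 0 0; -0.18 0 0 0 0 0; -0.34 0 0 0 0 0; -0.5 0 0 0 0 0; -0.6 0 0.15 0 0 0; -0.6 0 0.35 0 0 0; -0.6 0 0.55 0 0 0; -0.6 0 0.75 0 0 0'
python3 -m pendant '0 0 0.2 0 0 0; 0 0 0.4 0 0 0; 0 0 0.4 0 0 0; 0 0 0.4 0 0 0; 0 0 0.4 0 0 0'
python3 - <<'E'
from h import *
ang()
im,d=vision.camera("top")
u,v=np.meshgrid(np.arange(210,325),np.arange(190,290)); uv=np.c_[u.ravel(),v.ravel()]; dd=d[uv[:,1],uv[:,0]]; P=cloud("top",uv,dd)
m=(abs(P[:,2]-.253)<.008)&(P[:,1]>.07); q=P[m].mean(0)-SP; print("crank ang",np.degrees(np.arctan2(-q@X,q@Y)),np.linalg.norm(q[:2]))
hsv=cv2.cvtColor(im,cv2.COLOR_BGR2HSV);H,S,V=cv2.split(hsv);M=((H<8)|(H>172))&(S>150)&(V>50)
b=blobs(M,(210,190,325,290)); print(b)
for s,c in b: q=onz("top",[c],.203)[0]; print("red",q,(q-SP)@Y)
s,_=vision.camera("side")
f=lambda im,a:cv2.resize(im[a[1]:a[3],a[0]:a[2]],None,fx=3.2,fy=3.2,interpolation=cv2.INTER_CUBIC)
cv2.imwrite("pics/fin.png",np.hstack([f(im,(210,190,330,290)),f(s,(220,170,340,270))])); cv2.imwrite("pics/topfin.png",im)
a=cv2.imread("pics/top0.png"); df=(cv2.absdiff(a,im).max(2)>60).astype(np.uint8); print([x for x in blobs(df,(0,100,560,300),10)])
E
```

```text
time: 13.5
ee_pos: [0.5313, -0.0199, 0.1727]
eef_rot: [0.52, 0.48, -0.519, 0.48]
ft_force: [0.2, -1.0, -0.8]
width: 0.0498
time: 14.3
ee_pos: [0.5159, -0.2091, 0.3245]
eef_rot: [0.52, 0.479, -0.519, 0.48]
ft_force: [1.5, 0.3, 0.5]
width: 0.0523
time: 14.8
ee_pos: [0.5087, -0.3058, 0.3237]
eef_rot: [0.52, 0.48, -0.519, 0.48]
ft_force: [0.5, 0.8, -0.1]
width: 0.0523
t 14.8 p [ 0.5087 -0.3058  0.3237] ang 179.9 rad 0.3514 F [ 0.5  0.8 -0.1] w 0.05226585395329416
crank ang -1.8278302471974035 0.06078032537402675
[([277, 236, 4, 6, 20], [278.6, 238.25])]
red [ 0.53177425 -0.02649755  0.203     ] -0.07111569100093686
[([386, 203, 59, 97, 2413], [410.97, 242.27]), ([251, 208, 8, 9, 59], [254.37, 211.81]), ([470, 217, 16, 38, 385], [476.67, 237.51]), ([458, 218, 10, 38, 227], [463.04, 236.27]), ([238, 231, 7, 7, 42], [241.4, 233.93]), ([429, 240, 7, 11, 28], [431.86, 245.75]), ([488, 250, 4, 12, 24], [489.54, 255.67]), ([428, 256, 8, 9, 46], [431.7, 259.74]), ([479, 268, 5, 5, 19], [481.32, 269.95]), ([471, 289, 12, 11, 93], [475.55, 293.81]), ([479, 290, 12, 10, 55], [484.67, 294.45])]
```

View pics/fin.png

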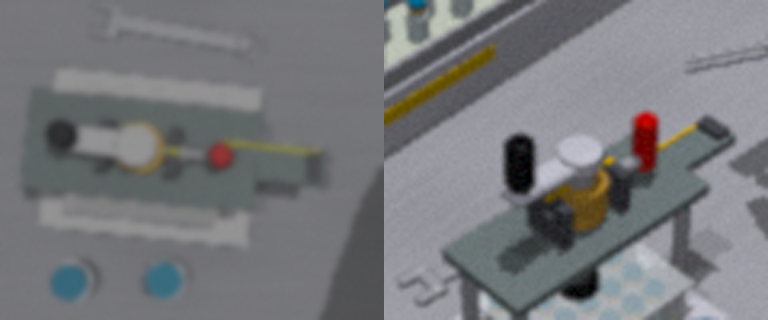

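The pin knob is at (221,156) in the left view, with its flange against the fork. The crank is still in line, the vials and spanner haven't moved, and the gripper is clear.

```bash
python3 -c "
from bench import close_job; print(close_job())"
```

```text
the job is handed in; nothing more can be done
None
```

I wound the crank clockwise about 1.74 turns until the collar was flush, then pushed the locking pin home, let go, backed off and handed the job in at about 15 s of robot time.

- **Crank:** the last picture puts it at about -1.8° (-0.03 rad), well inside the 0.15 rad limit, and the knob's height matches angle 0.
- **Pin:** it stopped hard after about 65 mm of hand travel, with the force rising to 22 N. The knob is 71 mm from the spindle axis; fully home is 72 mm, and the 1 mm difference is within camera error.
- **Bystanders:** in the last picture the vials and spanner are where they stood. I did not measure the others. The raised arm covered the spray and driver area, so I could not confirm those by picture; no contact showed in the force readings between grips.
- **Robot:** the gripper was open, raised and touching nothing.

No check failed, but the wrist force showed 5–11 N sideways while gripping the knobs, from slight off-centre grips.

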